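# Two file strokes across a clamped plate

## Task

Take the file from its wooden rest and dress the top edge of the steel plate in the blue sprung vise: two full forward strokes away from the vise screw, each from the front third of the file to its rear third, flat and straight across the edge, pressing lightly but firmly enough that the vise is carried forward on its slide throughout the stroke. Lift the file well clear (about 30 mm) at the end of each stroke and for the way back, never dragging it backwards on the plate, and touch the vise and plate with nothing but the file. Then lay the file back flat in its rest, let go, and leave the bin, hammer and offcut alone.

Things in the scene. Friction and masses are not known exactly. Their poses are not given: they have to be found in the camera images.
- file: Flat dark steel file, 200 (x) x 28 (y) x 6 mm, with a pale wooden grip block on its middle, 70 (x) x 24 (y) mm, top 58 mm above the file's underside; brass ferrules at the block's ends, 12 mm long, 14 mm high. About 0.35 kg. Origin: centre of the underside; x along the file, z up. Both ends alike, so usable either way round. Grip across the 24 mm from above.
- rest: Fixed wooden trough where the file starts and must end: 230 (x) by 58 (y) mm, floor 10 mm above the table, rim walls 8 mm high above the floor; inside 216 by 44 mm. Origin: centre of the underside on the table; the file lies along x.
- rig: Fixed wooden base 200 (x) x 110 (y) mm with slide rods along x for the blue vise sled (jaws 70 mm wide in y, 103 mm high; screw and crossbar on the -x side, 78 mm up). Origin: centre of the base's underside; x is the forward stroke direction, away from the screw and the robot; z up. Rigid downwards; more than 25 N between file and vise or plate, even briefly, is too hard.
- sled (a joint): Travel of the vise sled along the rig's x in m, 0 at rest, spring-centred (300 N/m, well damped), stops at -0.03 and 0.03. The file's drag carries it forward (+), by some 8 to 18 mm under 8 N of press, until the file slides over the edge; a stroke bites while it is beyond 0.006 (about 2 N of drag). Dragging the file back pulls it negative; below -0.003 is a fault.
- edge (a point): Nominal middle of the top edge of the clamped steel plate, a point fixed on the vise sled 130 mm above the table. The plate was clamped by eye: its real top face lies up to 8 mm above or below this point, so feel for it. That face is level, 8 mm (x) by 60 mm (y), 19 to 35 mm above the jaws. Axes as the rig's; the plate moves with the sled.
- bin: Red open parts bin with pins, 110 by 100 by 50 mm; a bystander. Origin: centre of the underside.
- hammer: Hammer lying on the table; a bystander. Origin: centre of its underside.
- offcut: Wooden offcut 50 by 200 by 22 mm lying on the table; a bystander. Origin: centre of its underside.
There are look-alikes about, which are no part of the job. Of the things like the file, leave any that is green, pink or turquoise; of the rest the larger one is meant.

How it is judged:
By the outcome, as a careful person would: the job done as asked, in the order asked, and still so for the second after the job is handed in, with the robot touching nothing.
It also fails if it takes over 72 s, if anything falls off the work surface, if the arm or the gripper's body presses on something with over 40 N, if the wrist force passes 120 N, or if a joint passes its speed limit or range.

## Robot

A 7-joint arm with a two-finger parallel gripper is mounted at the origin on the work surface. World frame = base frame: x ahead of the robot, y to its left, z up, the work surface at z = 0. Lengths are in m, angles in rad, forces in N, time in s.
With the tool pointing down it reaches from about 0.425 to 0.95 m from the base axis. Payload 4.7 kg.
Tool frame: the origin (TCP) lies at the centre of the arm's flange, where the gripper is bolted on; the fingertips stand 182 mm ahead of it and the grasp point (between the pads) lies 164 mm ahead of it; z points along the fingers, y is the direction in which the jaws open and shut (so a half turn about z gives the same grasp; the last joint's range is limited). The gripper opens to 87 mm and grips with 3 to 60 N. Pads are 19 mm wide; open, the fingers measure 117 mm over their backs; the gripper's body (75 mm by 190 mm) begins 51 mm behind the grasp point.
Start: joints at [-1.188, 0.469, -0.049, 1.532, 0.024, 1.141, -0.082], TCP at [0.27, 0.619, 0.405] pointing down, gripper open.
Joint ranges: [-2.59, 2.59], [-0.33, 1.99], [-1.39, 1.29], [0.1, 2.45], [-1.04, 4.18], [0.21, 1.99], [-2.66, 2.66]. Speed limits (rad/s): [2.57, 2.57, 3.14, 3.14, 3.14, 3.14, 3.14].

## Interface

Orientations are given as a unit quaternion [w, x, y, z].
In Python, from station import manip gives the robot as it stands. Calls block until the motion is done:
- manip.move_to(position, orientation): joint-space move of the TCP to a pose.
- manip.move_linear(position, max_speed=0.15, rot=None): straight line of the TCP; rot=None keeps the orientation; max_speed is the mean speed in m/s.
- manip.set_joints(angles): joint-space move.
- manip.let_go() and manip.clamp(strength=None): open the fingers fully, or close them until they stop; strength is the grip in N (None keeps the last).
- manip.pause(seconds).
- manip.inverse_kinematics(position, orientation): joint angles nearest the present ones, or None.
- manip.camera(name): name is "side" or "top" or "wrist"; returns the picture (400x640x3 uint8, red, green, blue); there is no depth.
- manip.get_calibration(name): a dict with "intrinsics" (3x3 intrinsics, pixels), "dist" ([k1, k2, p1, p2, k3] as OpenCV has them; the pictures are not rectified), "view" (4x4, takes a point from world to camera coordinates). Camera axes: x right, y down, z forward; pixel columns grow to the right and rows downward; lengths in m; the calibration is good to about 2 mm. A picture is of the moment at which its call begins: read the wrist's pose just before it. get_calibration takes no time and is no camera call; for the wrist camera it gives the pose at the moment of the call.
A pose or a line that the arm cannot do raises manip.Unreachable and nothing moves.
- manip.finish_job(): hands the job in, once; it reports no verdict.
Readings, each from a call of its own:
- manip.read_t(): time.
- manip.read_joints(): joint angles.
- manip.read_joint_velocities(): joint speeds.
- manip.read_tau(): joint torques, N m.
- manip.read_tcp_pos(): TCP position.
- manip.read_orientation(): TCP orientation.
- manip.read_ft_force(): force on the tool from outside, world axes, zero at the start.
- manip.read_ft_torque(): the same for the moment, N m.
- manip.read_width(): finger opening in m.
Only numpy, scipy, OpenCV 4.12 (cv2) and the standard library are available. Lean on these libraries where they do the work, as an engineer would, in place of code of your own. Each camera call takes 0.05 s, during which the arm holds its last target. There are 200 camera calls.

## Working session

There is one attempt and no reset: what is moved stays moved. The work goes in short steps, each a Python script; the robot and the scene stay as the last script left them, time stands still between calls to the robot, and variables do not carry over. Pictures are saved under pics/ and viewed, about 8 in all and at most 12, crops included, and the job is handed in when it is done.

```bash
ls; mkdir -p pics; python3 - <<'E'
from station import manip as m
import cv2,numpy as np
for n in ["top","side"]:
    c=m.get_calibration(n); print(n,np.round(c["intrinsics"],1).tolist(),c["dist"],np.round(c["view"],3).tolist())
    cv2.imwrite(f"pics/{n}0.png",m.camera(n)[:,:,::-1])
print(m.read_t(),m.read_orientation(),m.read_ft_force(),m.read_width())
E
```

```text
pics
top [[368.5, 0.0, 322.1], [0.0, 368.5, 200.0], [0.0, 0.0, 1.0]] [0.02407932 0.         0.         0.         0.        ] [[-0.018, -1.0, 0.004, 0.102], [-0.988, 0.017, -0.154, 0.517], [0.154, -0.007, -0.988, 0.84], [0.0, 0.0, 0.0, 1.0]]
side [[387.0, 0.0, 315.8], [0.0, 387.0, 202.6], [0.0, 0.0, 1.0]] [-0.03879878  0.          0.          0.          0.        ] [[1.0, -0.0, 0.009, -0.494], [0.007, -0.602, -0.798, 0.141], [0.006, 0.798, -0.602, 0.912], [0.0, 0.0, 0.0, 1.0]]
0.1 [-1.48130036e-04  2.04455234e-01  9.78875541e-01 -8.42869019e-04] [-0.65199698 -0.01302396  0.56397663] 0.08651534743168621
```

View pics/top0.png

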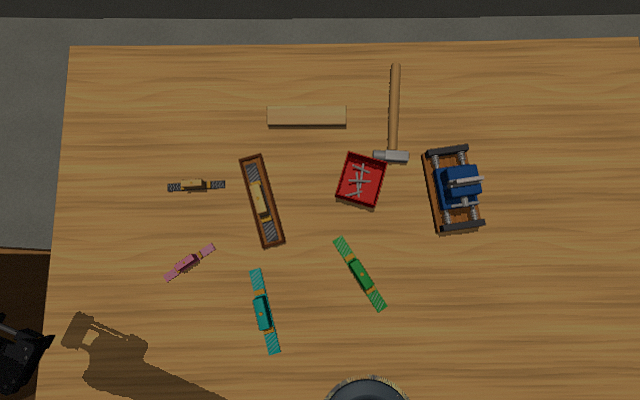

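View pics/side0.png

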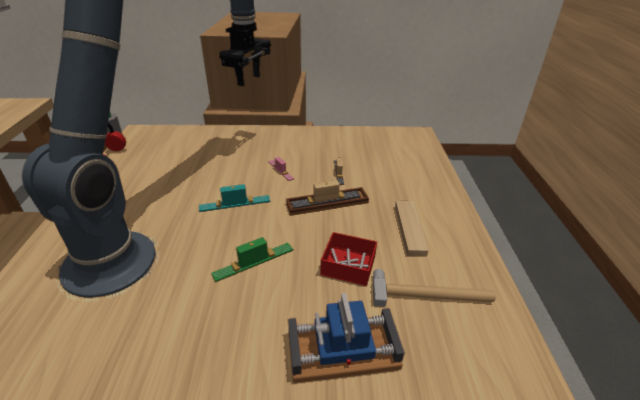

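Top view: the large natural-coloured file is in the wooden trough at about (262,200). The look-alikes are a small natural one (196,186), pink (190,262), turquoise (264,312) and green (360,274). The rig is at about (455,190), and the bin is at (361,180). The trough file fits: it isn't an excluded colour and it's the larger of the two that remain. I'll confirm that with an enlarged crop.

```bash
cat > h.py <<'E'
import cv2,numpy as np
def rays(c,px):
    K=np.array(c["intrinsics"]);V=np.array(c["view"])
    n=cv2.undistortPoints(np.float64(px).reshape(-1,1,2),K,np.array(c["dist"])).reshape(-1,2)
    d=np.c_[n,np.ones(len(n))]@V[:3,:3]
    return -V[:3,:3].T@V[:3,3],d
def onz(c,px,z):
    o,d=rays(c,px); return o+d*((z-o[2])/d[:,2])[:,None]
def proj(c,P):
    V=np.array(c["view"]);r,_=cv2.Rodrigues(V[:3,:3])
    return cv2.projectPoints(np.float64(P).reshape(-1,1,3),r,V[:3,3],np.array(c["intrinsics"]),np.array(c["dist"]))[0].reshape(-1,2)
E
python3 - <<'E'
from h import *
t=cv2.imread("pics/top0.png");s=cv2.imread("pics/side0.png")
R=lambda i,x0,x1,y0,y1,w,h:cv2.resize(i[y0:y1,x0:x1],(w,h),interpolation=cv2.INTER_CUBIC)
A=R(t,160,300,145,255,420,330)       # x3
B=R(t,415,490,140,239,250,330)       # 3.33
C=R(s,280,410,285,385,350,269)
D=R(s,280,380,175,220,320,144)
o=np.zeros((600,680,3),np.uint8);o[:330,:420]=A;o[:330,425:675]=B;o[331:600,:350]=C;o[331:475,355:675]=D
cv2.imwrite("pics/crop1.png",o)
E
```

```text
(no output)
```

View pics/crop1.png

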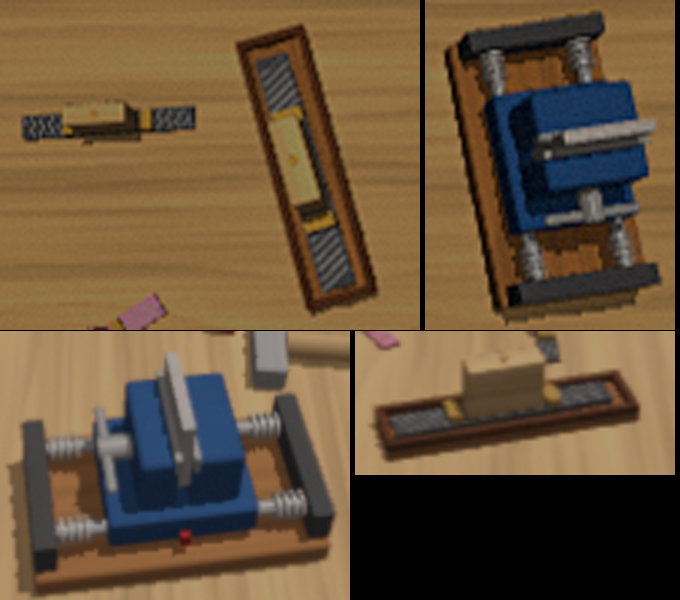

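The crop confirms it: the trough file has a pale block and brass ferrules and is about twice the size of the one beside it. Next I'll measure the corners.

```bash
python3 - <<'E'
from station import manip as m
from h import *
ct=m.get_calibration("top");cs=m.get_calibration("side")
A=lambda p:np.array(p)/3+[160,145]
B=lambda p:(np.array(p)-[425,0])/3.3333+[415,140]
C=lambda p:(np.array(p)-[0,331])/2.6923+[280,285]
def show(n,P):
    print(n,np.round(P,4).tolist(),"mean",np.round(P.mean(0),4),"sides",np.round(np.linalg.norm(np.diff(P[list(range(len(P)))+[0]],axis=0),axis=1),4),"ang",np.round(np.degrees(np.arctan2(*(np.diff(P[:,:2],axis=0).T[::-1]))),1))
show("rest",onz(ct,A([(238,43),(303,27),(376,290),(311,313)]),.018))
show("block",onz(ct,A([(270,122),(298,112),(326,203),(297,212)]),.068))
# rig: end bars / base left edge
show("baseL",onz(ct,B([(447,48),(502,318)]),.012))
show("plate top",onz(ct,B([(538,136),(650,120),(655,131),(542,148)]),.130))
show("baseS",onz(cs,C([(38,590),(328,551)]),.0))
show("baseSt",onz(cs,C([(36,575),(328,540)]),.014))
print(m.inverse_kinematics([.6,.13,.4],[0,0,1,0]))
c=m.get_calibration("wrist");V=np.array(c["view"]);print(np.round(c["intrinsics"],0).tolist(),"cam pos",-V[:3,:3].T@V[:3,3],np.round(V[:3,:3],2).tolist())
E
```

```text
rest [[0.6282, 0.2963, 0.018], [0.6411, 0.2428, 0.018], [0.4228, 0.1828, 0.018], [0.4055, 0.2346, 0.018]] mean [0.5244 0.2391 0.018 ] sides [0.0551 0.2264 0.0546 0.2311] ang [ -76.5 -164.6  108.5]
block [[0.5513, 0.2596, 0.068], [0.5588, 0.2381, 0.068], [0.4875, 0.2161, 0.068], [0.481, 0.2382, 0.068]] mean [0.5196 0.238  0.068 ] sides [0.0228 0.0746 0.023  0.0735] ang [ -70.7 -162.9  106.5]
baseL [[0.635, -0.159, 0.012], [0.4319, -0.1869, 0.012]] mean [ 0.5335 -0.173   0.012 ] sides [0.205 0.205] ang [-172.2]
plate top [[0.5423, -0.1803, 0.13], [0.5516, -0.253, 0.13], [0.5443, -0.2556, 0.13], [0.5344, -0.1823, 0.13]] mean [ 0.5432 -0.2178  0.13  ] sides [0.0733 0.0078 0.074  0.0082] ang [ -82.7 -160.4   97.7]
baseS [[0.4553, -0.2891, 0.0], [0.6526, -0.2609, 0.0]] mean [ 0.554 -0.275  0.   ] sides [0.1992 0.1992] ang [8.1]
baseSt [[0.4543, -0.2863, 0.014], [0.6505, -0.2609, 0.014]] mean [ 0.5524 -0.2736  0.014 ] sides [0.1979 0.1979] ang [7.4]
[-0.39059382  0.37178802  0.14359745  1.69949699 -0.0591535   1.0745293
  1.34230148]
[[287.0, 0.0, 321.0], [0.0, 287.0, 204.0], [0.0, 0.0, 1.0]] cam pos [0.20391097 0.64579399 0.38397242] [[0.4, 0.92, -0.0], [0.89, -0.39, 0.26], [0.24, -0.11, -0.97]]
```

```bash
cat >> h.py <<'E'
def q(psi): return [0,float(np.cos(psi/2)),float(np.sin(psi/2)),0]
E
python3 - <<'E'
from station import manip as m
from h import *
for k in (0,np.pi,-np.pi):
  for n,p,y in [("rest",[.52,.238,.206],16.5),("rig-",[.49,-.225,.35],7.7),("rig+",[.62,-.208,.35],7.7)]:
    r=m.inverse_kinematics(p,q(np.radians(y)+k)); print(k,n,None if r is None else np.round(r,2))
E
```

```text
0 rest [-0.84  0.59  0.45  1.97 -0.39  0.67 -1.43]
0 rig- [-0.41  0.46  1.02  1.96 -0.47  0.99 -0.61]
0 rig+ [-0.34  0.63  0.91  1.68 -0.54  1.1  -0.71]
3.141592653589793 rest [-0.45  0.55 -0.07  1.94  0.06  0.65  1.3 ]
3.141592653589793 rig- [-0.23  0.37  0.74  1.95 -0.31  0.94  2.37]
3.141592653589793 rig+ [-0.09  0.52  0.5   1.67 -0.28  1.03  2.2 ]
-3.141592653589793 rest [-0.45  0.55 -0.07  1.94  0.06  0.65  1.3 ]
-3.141592653589793 rig- [-0.23  0.37  0.74  1.95 -0.31  0.94  2.37]
-3.141592653589793 rig+ [-0.09  0.52  0.5   1.67 -0.28  1.03  2.2 ]
```

```bash
python3 - <<'E'
from station import manip as m
from h import *
import json
def snap(n):
    c=m.get_calibration("wrist"); i=m.camera("wrist")
    json.dump({k:np.array(v).tolist() for k,v in c.items()},open(f"pics/{n}.json","w"))
    cv2.imwrite(f"pics/{n}.png",i[:,:,::-1]); return i[:,:,::-1]
m.move_to([.505,.233,.34],q(np.radians(16.5))); a=snap("w_rest")
m.move_to([.495,-.225,.365],q(np.radians(7.7))); b=snap("w_rig")
print(m.read_t(),m.read_joints().round(2),m.read_ft_force())
cv2.imwrite("pics/w1.png",np.vstack([a[60:360],b[60:360]]))
E
```

```text
3.55 [-0.34  0.39  0.88  1.93 -0.36  0.99 -0.72] [ 0.1417024  -0.41246427  0.22702558]
```

View pics/w1.png

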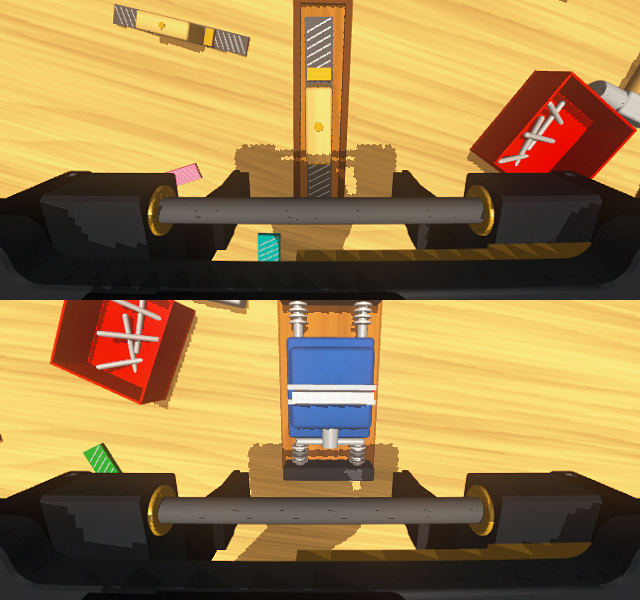

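Top half (rest): the block's top face spans columns 305–331 and picture rows ~147–222, with the trough walls around columns 293–352. Bottom half (rig): the bright plate top is at about columns 288–376, picture rows ~152–164, above the blue vise. I'll refine both with masks.

```bash
python3 - <<'E'
from h import *
import json
L=lambda n:(cv2.imread(f"pics/{n}.png"),json.load(open(f"pics/{n}.json")))
def rect(mask,z,c,n,box):
    x0,x1,y0,y1=box;mm=np.zeros_like(mask);mm[y0:y1,x0:x1]=mask[y0:y1,x0:x1]
    k,l,s,_=cv2.connectedComponentsWithStats(mm);j=1+np.argmax(s[1:,4])
    ys,xs=np.where(l==j);P=onz(c,np.c_[xs,ys],z)[:,:2]
    r=cv2.minAreaRect(P.astype(np.float32)*1000);print(n,"px",s[j],"ctr",np.round(r[0],1),"size",np.round(r[1],1),"ang",round(r[2],2))
i,c=L("w_rig");h=cv2.cvtColor(i,cv2.COLOR_BGR2HSV)
print(i[140:172,330].tolist())
m=((h[:,:,1]<50)&(h[:,:,2]>150)).astype(np.uint8)
for z in (.122,.13,.138): rect(m,z,c,"plate",(280,390,140,172))
i2,c2=L("w_rest");h2=cv2.cvtColor(i2,cv2.COLOR_BGR2HSV)
print("block row", i2[170,285:360:3].tolist())
print(h2[130:230:4,320].tolist())
m=((h2[:,:,0]>15)&(h2[:,:,0]<32)&(h2[:,:,2]>150)).astype(np.uint8)
rect(m,.068,c2,"block",(303,334,146,226))
o=np.hstack([cv2.resize(i[120:200,270:400],(390,240),interpolation=0),cv2.resize(i2[60:260,280:365],(255,600),interpolation=0)[:240]])
E
```

```text
[[194, 118, 72], [194, 119, 73], [192, 118, 70], [194, 114, 67], [157, 132, 119], [229, 237, 240], [233, 239, 242], [232, 236, 239], [234, 239, 241], [211, 219, 225], [121, 127, 137], [98, 100, 112], [217, 229, 231], [244, 249, 250], [244, 248, 249], [243, 247, 248], [242, 247, 248], [242, 247, 248], [242, 247, 248], [241, 247, 248], [241, 246, 248], [243, 247, 249], [247, 253, 254], [182, 194, 200], [123, 110, 103], [106, 73, 62], [198, 121, 73], [200, 121, 72], [198, 121, 72], [197, 120, 71], [196, 119, 71], [197, 119, 71]]
plate px [ 288  152   87   13 1017] ctr [ 542.6 -226. ] size [ 9.2 66.7] ang 7.89
plate px [ 288  152   87   13 1017] ctr [ 543.4 -225.6] size [ 8.9 64.3] ang 7.89
plate px [ 288  152   87   13 1017] ctr [ 544.2 -225.2] size [ 8.6 61.9] ang 7.89
block row [[101, 198, 243], [100, 194, 240], [100, 193, 240], [38, 81, 145], [38, 85, 147], [25, 57, 92], [46, 135, 218], [89, 178, 232], [112, 214, 247], [114, 215, 247], [119, 222, 246], [128, 231, 246], [131, 232, 247], [125, 230, 246], [127, 230, 246], [103, 200, 246], [46, 129, 212], [45, 125, 203], [50, 143, 228], [38, 83, 147], [38, 83, 146], [88, 176, 236], [103, 199, 243], [102, 200, 243], [105, 200, 243]]
[[23, 209, 246], [23, 213, 247], [23, 213, 248], [11, 61, 121], [17, 163, 138], [26, 117, 247], [26, 120, 247], [26, 122, 247], [26, 122, 246], [26, 120, 246], [26, 120, 246], [26, 120, 246], [26, 123, 246], [23, 142, 227], [22, 218, 239], [22, 221, 240], [26, 126, 246], [25, 124, 246], [25, 129, 246], [25, 128, 246], [25, 128, 246], [26, 126, 252], [17, 161, 177], [18, 174, 155], [13, 86, 74]]
block px [ 303  147   30   77 1989] ctr [521.1 241.4] size [69.9 25.6] ang 18.5
```

```bash
python3 - <<'E'
from h import *
import json
i=cv2.imread("pics/w_rest.png");c=json.load(open("pics/w_rest.json"));h=cv2.cvtColor(i,cv2.COLOR_BGR2HSV).astype(int)
def rect(m,z,box,n):
    x0,x1,y0,y1=box;mm=np.zeros(m.shape,np.uint8);mm[y0:y1,x0:x1]=m[y0:y1,x0:x1]
    k,l,s,_=cv2.connectedComponentsWithStats(mm);j=1+np.argmax(s[1:,4]);ys,xs=np.where(l==j)
    P=onz(c,np.c_[xs,ys],z)[:,:2];r=cv2.minAreaRect(P.astype(np.float32)*1000)
    # axis fit from row centres
    rows=np.unique(ys);ctr=onz(c,np.array([[ (xs[ys==y].min()+xs[ys==y].max())/2,y] for y in rows[3:-3]]),z)[:,:2]
    v=cv2.fitLine(ctr.astype(np.float32),cv2.DIST_HUBER,0,.001,.001).ravel()
    print(n,s[j],np.round(r[0],1),np.round(r[1],1),round(r[2],2),"fit yaw",np.degrees(np.arctan(v[1]/v[0])))
rect((h[:,:,0]>=24)&(h[:,:,1]<165)&(h[:,:,2]>225),.068,(300,336,145,226),"block")
rect((h[:,:,2]<165)&(h[:,:,0]<20),.018,(285,360,40,145),"rest part")
rect((h[:,:,1]<90)&(h[:,:,2]<190),.016,(300,336,65,130),"file end")
for r in (90,130,200): # rest outer edges per row
    d=np.where(h[r,280:365,2]<175)[0]+280; print(r,d.min(),d.max(),onz(c,[[d.min()-.5,r],[d.max()+.5,r]],.018).round(4).tolist())
E
```

```text
block [313 149  17  66 917] [525.4 239.4] [58.9 14.2] 17.08 fit yaw 18.402727
rest part [ 293   55   60   90 1782] [595.2 259.7] [84.8 57.4] 15.58 fit yaw 15.283436
file end [ 305   77   28   53 1145] [592.5 262.2] [49.9 27.6] 16.63 fit yaw 16.706144
90 293 350 [[0.5972, 0.2904, 0.018], [0.6137, 0.2354, 0.018]]
130 293 349 [[0.56, 0.2802, 0.018], [0.5767, 0.2244, 0.018]]
200 294 346 [[0.4891, 0.2597, 0.018], [0.5056, 0.2046, 0.018]]
```

```bash
python3 - <<'E'
from station import manip as m
from h import *
Q=q(np.radians(16.4))
m.move_to([.5215,.241,.30],Q)
m.move_linear([.5215,.241,.204],max_speed=.1)
print("ft before",m.read_ft_force().round(2),m.read_tcp_pos().round(4))
m.clamp(60); print("w",m.read_width(),"ft",m.read_ft_force().round(2),m.read_ft_torque().round(3),m.read_tcp_pos().round(4))
m.move_linear([.5215,.241,.24],max_speed=.06)
m.move_linear([.5215,.241,.40],max_speed=.2)
m.pause(.3)
print(m.read_width(),m.read_ft_force().round(2),m.read_ft_torque().round(3),m.read_t())
p=np.array([.544,-.225])-.044*np.array([np.cos(.136),np.sin(.136)])
m.move_to([*p,.40],q(.136)); m.pause(.3)
for _ in range(4): print(m.read_ft_force().round(2),m.read_ft_torque().round(3))
print(m.read_tcp_pos().round(4),m.read_t(),m.read_joints().round(2))
a=m.camera("side")[:,:,::-1];b=m.camera("wrist")[:,:,::-1]
cv2.imwrite("pics/w2.png",np.hstack([cv2.resize(a[120:390,240:420],(400,600)),cv2.resize(b,(400,250)).copy() if 0 else cv2.copyMakeBorder(cv2.resize(b[:,160:480],(400,500)),0,100,0,0,cv2.BORDER_CONSTANT)]))
E
```

```text
ft before [ 0.44  0.47 -0.66] [0.5219 0.241  0.2046]
w 0.023854622399168513 ft [-0.02  0.16 -0.71] [-0.043  0.196 -0.004] [0.5215 0.2411 0.204 ]
0.023247275454771524 [ 0.91  0.75 -4.2 ] [-0.074  0.094  0.035] 9.425
[ 0.79 -0.27 -3.96] [-0.066  0.156 -0.032]
[ 0.79 -0.27 -3.96] [-0.066  0.156 -0.032]
[ 0.79 -0.27 -3.96] [-0.066  0.156 -0.032]
[ 0.79 -0.27 -3.96] [-0.066  0.156 -0.032]
[ 0.5007 -0.2304  0.4   ] 11.45 [-0.47  0.45  1.12  1.88 -0.45  1.1  -0.61]
```

View pics/w2.png

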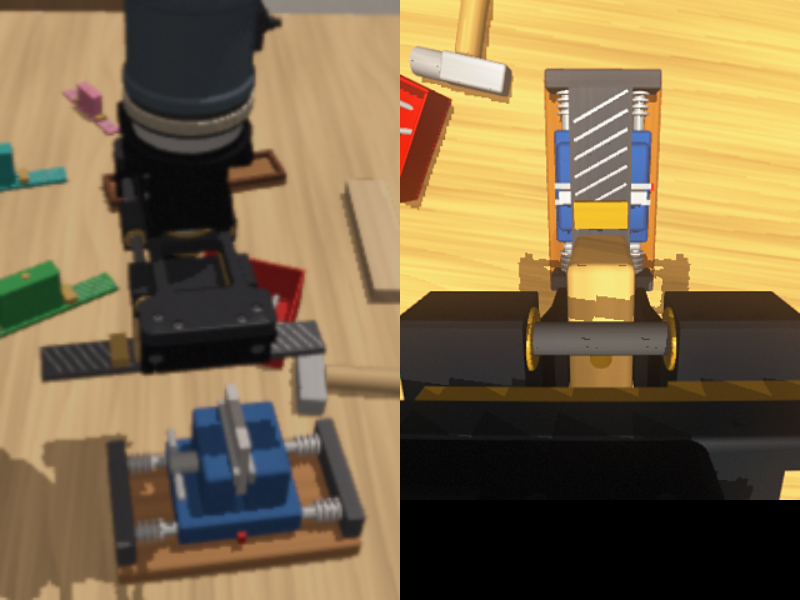

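The file is held square and level. Its front third is over the plate: side view plate at about (235,400), wrist view file over plate at about (600,190). Next I'll feel for the plate's height in small steps.

```bash
python3 - <<'E'
from station import manip as m
from h import *
p=np.array(m.read_tcp_pos())[:2]; p=[.544-.044*np.cos(.136),-.225-.044*np.sin(.136)]
m.move_linear([*p,.340],max_speed=.12); m.pause(.2)
f=[]
for _ in range(5): m.pause(.05); f.append(m.read_ft_force())
b=np.mean(f,0); print("base",b.round(2),np.std(f,0).round(2)); np.save("base.npy",b)
z=.340; t0=m.read_t(); log=[]
while z>.312:
    z-=.0005; m.move_linear([*p,z],max_speed=.02)
    F=m.read_ft_force()-b; log.append((round(z,4),round(F[2],2),round(m.read_tcp_pos()[2],5)))
    if F[2]>2.5: break
print(log[:3],log[-6:]); print("dt",m.read_t()-t0,len(log))
for _ in range(3):
    m.pause(.1); print((m.read_ft_force()-b).round(2),m.read_ft_torque().round(3),m.read_tcp_pos().round(5))
print(m.read_t())
E
```

```text
base [-0.09  0.09 -4.63] [0.24 0.39 0.55]
[(0.3395, np.float64(0.58), np.float64(0.33947)), (0.339, np.float64(-0.01), np.float64(0.33894)), (0.3385, np.float64(0.57), np.float64(0.33845))] [(0.328, np.float64(0.49), np.float64(0.32798)), (0.3275, np.float64(0.68), np.float64(0.32746)), (0.327, np.float64(1.13), np.float64(0.32698)), (0.3265, np.float64(0.05), np.float64(0.32647)), (0.326, np.float64(-0.2), np.float64(0.32597)), (0.3255, np.float64(3.06), np.float64(0.32579))]
dt 7.249999999999998 29
[-1.67  1.09  3.04] [0.173 0.08  0.014] [ 0.50058 -0.231    0.32579]
[-0.15  1.41  4.04] [0.183 0.068 0.003] [ 0.50056 -0.231    0.32576]
[-0.33  1.21  4.49] [0.205 0.02  0.092] [ 0.50058 -0.23099  0.32576]
20.2
```

```bash
cat > stroke.py <<'E'
from station import manip as m
from h import *
D=np.array([np.cos(.136),np.sin(.136)]); E0=np.array([.544,-.225]); P0=E0-.044*D
def force(b,n=3):
    f=[]
    for _ in range(n): m.pause(.03); f.append(m.read_ft_force()-b)
    return np.mean(f,0)
def stroke(z,b,goal=9.):
    m.move_linear([*P0,z],max_speed=.02)
    for _ in range(5):
        F=force(b,4)
        if F[2]>goal-1.5: break
        z-=min(.0003,.7*(goal-F[2])/14000); m.move_linear([*P0,z],max_speed=.02)
    print("press",F.round(2),"z",round(z,5)); s=0.
    while s<.125:
        s+=.008; m.move_linear([*(P0+s*D),z],max_speed=.06)
        F=force(b); drag=-F[:2]@D
        print(round(s,3),"Fz",F[2].round(1),"drag",drag.round(2),"lat",(F[1]*D[0]-F[0]*D[1]).round(2),"z",round(z,5))
        if F[2]>18 : print("HARD"); break
        if s-max(min(drag,6),0)/300>=.090: break
        z-=float(np.clip(.6*(goal-F[2])/14000,-.0003,.0003))
    m.move_linear([*(P0+s*D),z+.036],max_speed=.1)
    m.move_linear([*P0,z+.036],max_speed=.2)
    print("t",m.read_t()); return z
E
python3 - <<'E'
from stroke import *
stroke(.3253,np.load("base.npy"))
m.pause(.1);print(m.read_width(),m.read_ft_torque().round(3))
i=m.camera("side")[:,:,::-1]; cv2.imwrite("pics/s3.png",cv2.resize(i[180:390,240:450],(600,600)))
E
```

```text
press [0.06 1.51 8.21] z 0.3253
0.008 Fz 10.8 drag 2.0 lat 1.96 z 0.3253
0.016 Fz 11.4 drag 3.38 lat 1.5 z 0.32538
0.024 Fz 11.5 drag 3.69 lat 0.3 z 0.32548
0.032 Fz 10.7 drag 4.06 lat -0.08 z 0.32559
0.04 Fz 10.6 drag 4.01 lat -0.42 z 0.32566
0.048 Fz 9.9 drag 3.58 lat 0.07 z 0.32573
0.056 Fz 10.5 drag 3.72 lat 0.04 z 0.32577
0.064 Fz 9.8 drag 3.11 lat -0.57 z 0.32583
0.072 Fz 9.0 drag 3.77 lat -0.92 z 0.32587
0.08 Fz 9.1 drag 3.06 lat -0.05 z 0.32587
0.088 Fz 8.8 drag 2.92 lat -0.73 z 0.32587
0.096 Fz 7.8 drag 2.83 lat -0.15 z 0.32587
0.104 Fz 7.7 drag 2.15 lat 0.12 z 0.32582
t 26.7417
0.023939513381848743 [-0.035  0.081  0.068]
```

View pics/s3.png

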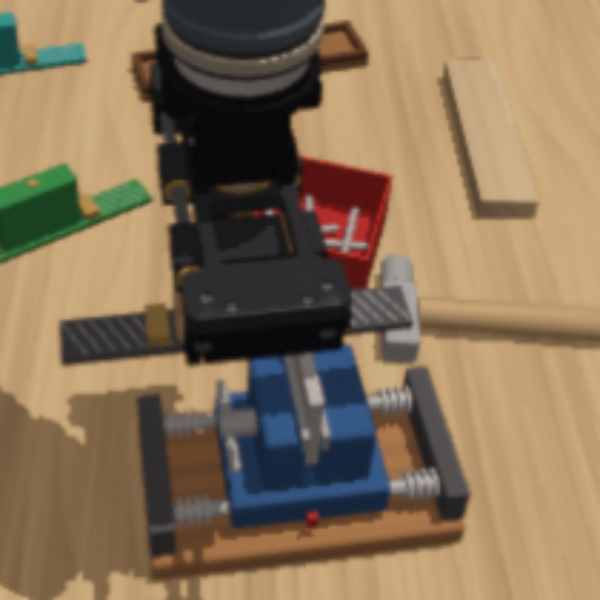

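The side view shows the file level and well clear of the plate, with the sled back at rest (red marker at (312,518)). Drag stayed at 2–4 N throughout, thinnest at the end, so I'll press a little more on the second stroke.

```bash
python3 - <<'E'
from stroke import *
m.move_linear([*P0,.330],max_speed=.12); m.pause(.2)
f=[]
for _ in range(6): m.pause(.04); f.append(m.read_ft_force())
b=np.mean(f,0); print("base",b.round(2))
stroke(.3255,b,10.5)
m.pause(.1);print(m.read_width(),m.read_ft_torque().round(3))
m.move_linear([*P0,.40],max_speed=.2)
R=[.523,.2405];Q=q(np.radians(16.2))
m.move_to([*R,.40],Q); m.move_linear([*R,.26],max_speed=.2)
print(m.read_t(),m.read_tcp_pos().round(4))
i=m.camera("side")[:,:,::-1]; w=m.camera("wrist")[:,:,::-1]
cv2.imwrite("pics/s4.png",np.vstack([cv2.resize(i[130:240,250:410],(640,440))[:, :],cv2.resize(w[0:240],(640,240))[:160]]))
E
```

```text
base [ 0.07 -0.07 -4.12]
press [-0.87  1.87  9.34] z 0.32512
0.008 Fz 11.2 drag 2.68 lat 2.15 z 0.32512
0.016 Fz 12.8 drag 3.71 lat 1.59 z 0.32515
0.024 Fz 12.0 drag 4.7 lat 1.27 z 0.32525
0.032 Fz 11.9 drag 4.19 lat 0.96 z 0.32531
0.04 Fz 11.7 drag 4.47 lat 0.48 z 0.32537
0.048 Fz 11.0 drag 4.52 lat 0.69 z 0.32543
0.056 Fz 10.6 drag 4.24 lat 0.06 z 0.32545
0.064 Fz 11.7 drag 4.16 lat 0.53 z 0.32545
0.072 Fz 10.5 drag 4.04 lat 0.26 z 0.3255
0.08 Fz 10.4 drag 3.54 lat 0.39 z 0.3255
0.088 Fz 9.7 drag 3.47 lat -0.14 z 0.3255
0.096 Fz 10.5 drag 4.33 lat 0.01 z 0.32547
0.104 Fz 9.6 drag 3.89 lat -0.35 z 0.32547
t 35.1917
0.023560376925431278 [-0.047  0.102 -0.015]
38.2083 [0.5239 0.2402 0.2611]
```

View pics/s4.png

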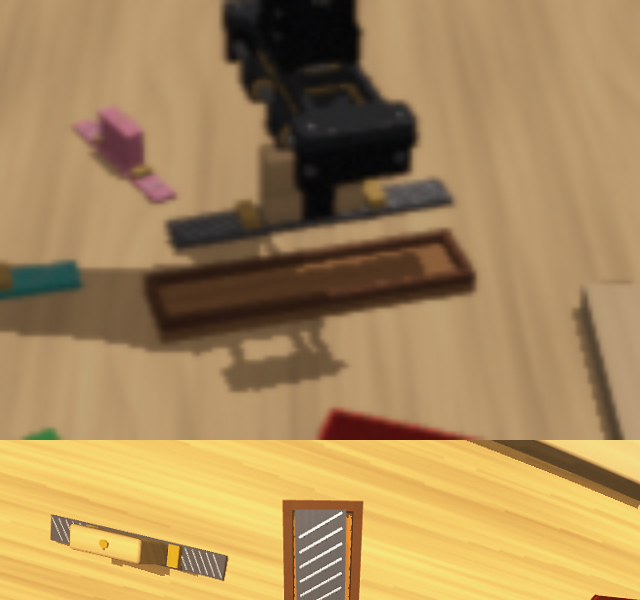

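```bash
python3 - <<'E'
from station import manip as m
from h import *
c=m.get_calibration("wrist");w=cv2.imread("pics/s4.png")[440:]
h=cv2.cvtColor(w,cv2.COLOR_BGR2HSV).astype(int)
for r in (90,120,150):
    a=np.where(h[r,270:375,2]<190)[0]+270; f=np.where((h[r,270:375,1]<60))[0]+270
    A=onz(c,[[a.min()-.5,r],[a.max()+.5,r]],.018);F=onz(c,[[f.min()-.5,r],[f.max()+.5,r]],.073)
    n=np.array([-np.sin(.283),np.cos(.283)]);o=[.523,.2405]
    print(r,a.min(),a.max(),"rest width",(A[0]-A[1])[:2]@n,"ctr off",(A.mean(0)[:2]-o)@n,"| file",(F[0]-F[1])[:2]@n,"ctr off",(F.mean(0)[:2]-o)@n)
d=[np.cos(.283),np.sin(.283)]
col=h[50:100,325]; print([(50+k,*v) for k,v in enumerate(col.tolist())][8:30])
for r in (60,68,72): print(r,"rest@.018",(onz(c,[[325,r]],.018)[0,:2]-o)@d,"file@.073",(onz(c,[[325,r]],.073)[0,:2]-o)@d)
E
```

```text
90 283 361 rest width 0.05795244112358079 ctr off -0.001874163476145517 | file 0.027660925241268407 ctr off -0.0008100952872056658
120 283 360 rest width 0.058573776370998774 ctr off -0.0015162035909024596 | file 0.027749669000456556 ctr off -0.0005207118799223261
150 284 358 rest width 0.05772559854161173 ctr off -0.0011412669314290053 | file 0.027861976928757515 ctr off -0.0007976072985679348
[(58, 20, 148, 241), (59, 20, 144, 244), (60, 15, 171, 189), (61, 12, 187, 147), (62, 12, 179, 151), (63, 12, 182, 151), (64, 12, 182, 151), (65, 12, 180, 150), (66, 12, 184, 148), (67, 12, 185, 150), (68, 12, 187, 151), (69, 12, 128, 136), (70, 13, 43, 125), (71, 14, 39, 124), (72, 15, 49, 125), (73, 14, 44, 123), (74, 15, 46, 123), (75, 15, 42, 122), (76, 16, 44, 123), (77, 16, 44, 121), (78, 12, 41, 123), (79, 15, 48, 116)]
60 rest@.018 0.11740209110927921 file@.073 0.10587809954293276
68 rest@.018 0.11205166747934257 file@.073 0.10184177211057172
72 rest@.018 0.1093548360667558 file@.073 0.09980729869987366
```

Relative to the target, the file is off by (+1, −0.7) mm and the rest by (+2, −1.5) mm. The clearance is ±8 mm, so the file can go straight down.

```bash
python3 - <<'E'
from station import manip as m
from h import *
R=[.5235,.2397];b=m.read_ft_force()[2]
m.move_linear([*R,.2065],max_speed=.1); m.pause(.1)
z=.2065
for _ in range(10):
    F=m.read_ft_force()[2]-b
    if F>2.5: break
    z-=.0005; m.move_linear([*R,z],max_speed=.02)
print("set",round(z,4),F)
m.let_go(); m.pause(.2); print(m.read_width())
m.move_linear([*R,.30],max_speed=.12)
m.move_linear([.505,.235,.36],max_speed=.2); m.pause(.3)
print(m.read_t(),m.read_ft_force().round(2))
s=m.camera("side")[:,:,::-1]; w=m.camera("wrist")[:,:,::-1]
cv2.imwrite("pics/s5.png",np.vstack([cv2.resize(s[120:390,230:550],(640,540))[:360],w[20:260]]))
E
```

```text
set 0.2035 6.597789512291542
0.08669983489223022
43.7417 [-0.46 -1.06  0.29]
```

View pics/s5.png

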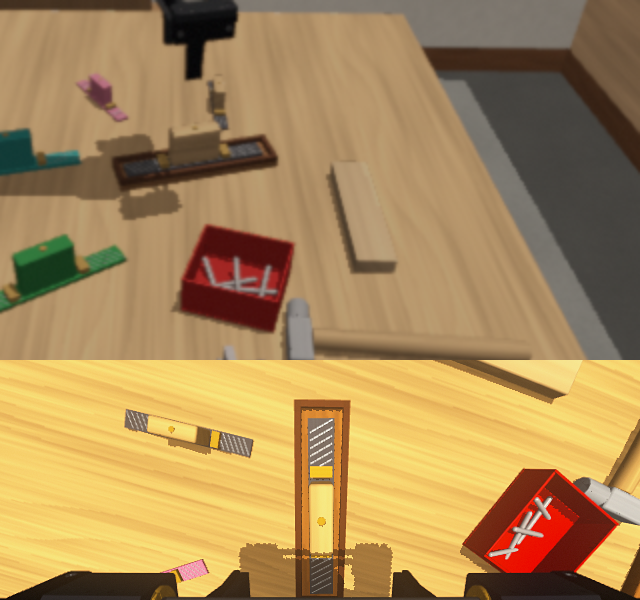

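The file lies flat inside the trough: side view (195,155), wrist view (321,510). The gripper is clear, and the bin, hammer and offcut look undisturbed. I'm handing the job in.

```bash
python3 -c "
from station import manip as m
print(m.read_t(), m.finish_job())"
```

```text
the job is handed in; nothing more can be done
43.8417 None
```

I dressed the plate's edge with two full forward strokes, laid the file back flat in its rest, let go and handed the job in at 43.8 s. No verdict came back.

- **Plate height:** contact came with the file's underside at about 132 mm, roughly 2 mm above nominal.
- **Strokes:** the edge ran from about +44 mm to −48 mm or beyond on the file. I lifted 36 mm after each stroke and for the way back.
- **Press and drag:** sled travel is worked out from the drag, not measured.

| | Press (N) | Drag (N) | Estimated sled travel (mm) |
|---|---|---|---|
| Stroke 1 | 7.7–11.5 | 2.0–4.1 | 7–14 |
| Stroke 2 | 9.3–12.8 | 2.7–4.7 | 9–16 |

- **Weakest point:** the first stroke's drag was 2.0 N at its first step and 2.15 N at its last. That is only just above the 2 N biting threshold and within sensor noise. I pressed harder on the second stroke.
- **Forces:** readings were taken between steps, so a brief peak would not show. Setting the file down in the rest read 6.6 N.
- **Last pictures:** the file is flat inside the rest, the gripper is clear, and the bin, hammer and offcut look unmoved. I last saw the sled after the first stroke, back at its rest position. The final picture cropped out the vise, so I did not check it again after the second stroke.

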